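# Set out the bedtime things on the acrylic tier

## Robot

A 6-joint arm with a two-finger parallel gripper is mounted at the origin on the work surface. World frame = base frame: x ahead of the robot, y to its left, z up, the work surface at z = 0. Lengths are in m, angles in degrees, forces in N, time in s.
With the tool pointing down it reaches from about 0.35 to 0.875 m from the base axis. Payload 4.2 kg.
Tool frame: the origin (TCP) lies midway between the tips of the shut fingers; the grasp point (between the pads) lies 19 mm behind it; y points along the fingers, z is the direction in which the jaws open and shut, and the axes are right-handed (so a half turn about y gives the same grasp; the last joint's range is limited). The gripper opens to 87 mm and grips with 3 to 60 N. Pads are 19 mm wide; open, the fingers measure 117 mm over their backs; the gripper's body (75 mm by 190 mm) begins 51 mm behind the grasp point.
Start: joints at [81.222, 22.042, 0.453, 0, -68.411, -14.817], TCP at [0.25, 0.573, 0.223] pointing down, gripper open.
Joint ranges: [-179.83, 179.83], [-69.29, 118.12], [-61.27, 80.66], [-181.25, 117.63], [-171.15, -9.14], [-177.46, 177.46]. Speed limits (degrees/s): [159.86, 159.86, 180, 180, 180, 180].

## Interface

Orientations are given as [roll, pitch, yaw] about the fixed x, y, z axes, in that order (R = Rz(yaw) Ry(pitch) Rx(roll)).
In Python, from workcell import env gives the robot as it stands. The module is installed in compiled form; this text tells all that it offers. Calls block until the motion is done:
- env.goto(position, orientation): joint-space move of the TCP to a pose.
- env.move_straight(position, rotation=None, rate=0.15, force_limit=None): straight line of the TCP; rotation=None keeps the orientation; rate is the mean speed in m/s. With force_limit (N) it stops when the force on the tool has changed by that much, and returns True; else False.
- env.set_joints(angles): joint-space move.
- env.gripper_to(opening, grasp_force=None): opening from 0.0 (shut) to 1.0 (fully open); grasp_force is the grip in N (None keeps the last); returns when the fingers have stopped.
- env.dwell(seconds).
- env.inverse_kinematics(position, orientation): joint angles nearest the present ones, or None.
- env.read_state(): the state.
- env.grab_frame(name): name is "side" or "top"; returns a dict with "image" (400x640x3 uint8, blue, green, red), "fx", "fy", "cx", "cy" (pixels), "position" and "orientation" of the camera in the world. Camera axes: x right, y up, looking along -z (the intrinsics and any distortion apply to the point x, -y, -z); pixel columns grow to the right and rows downward; lengths in m; the calibration is good to about 2 mm. A picture is of the moment at which its call begins. There is no depth.
A pose or a line that the arm cannot do raises env.Unreachable and nothing moves.
- env.close_job(): hands the job in, once; it reports no verdict.
Trained networks look in a picture, given as the dict that the camera call returned (one of the last four; its "shot" number tells which), for a name from the list of things; names that differ only in an ending like _2 or _b are one class to them, and where a whole thing is asked for, a point or a joint stands for the part that bears it (a point fixed in the world has none). Each returns a list of dicts, best first, with "score" (0 to 1); they miss things now and then, are a little off and sometimes report something else, mostly with a low value. They report only what shows in the picture. A call takes as long as a camera call. They do not tell look-alikes from the thing itself.
- env.search_frame(picture, thing): "xyz" ([x, y, z] in m, in world coordinates, good to about 4 mm: the middle of the surface that is visible of it).
- env.trace(picture, thing): "mask" (400x640 bool, what is visible of it).
The state is a dict: "clock": time; "joint_positions": joint angles; "qvel": joint speeds; "joint_torque": joint torques, N m; "position": TCP position; "tool_rot": TCP orientation; "force": force on the tool from outside, world axes, zero at the start; "wrist_torque": the same for the moment, N m; "opening": opening from 0.0 (shut) to 1.0 (fully open).
Only numpy, scipy, OpenCV 4.12 (cv2) and the standard library are available. Lean on these libraries where they do the work, as an engineer would, in place of code of your own. Each camera call takes 0.05 s, during which the arm holds its last target.

## Task

Set out the bedtime things on the acrylic tier: stand the glass jar midway between the denture cup and the tumbler, in line with them, with the red tin lying centred on top of its lid; stand the pill bottle directly behind the denture cup, a finger's breadth clear of it; and lay the toothbrush flat, bristles up, in front of the jar, parallel to the tier's front edge, its middle opposite the jar and a thumb's length (about 5 cm) clear of it. Leave the denture cup, the tumbler and the nail file where they are, and let everything stand free and at rest on the tier.

Things in the scene. Friction and masses are not known exactly. Their poses are not given: they have to be found in the camera images.
- tier: low clear-acrylic tier with pale blue edges, fixed. Origin: centre of its underside, on the counter; flat top 30 mm above that, 330 mm along y, 230 mm along x. x points to its back (long edge farther from the robot, with an upright lip 12 mm high, 5 mm thick), y to the robot's left; turned at most 0.2 rad. 'Behind' is towards the lip, 'in front' towards the long edge nearer the robot
- cup_center (a point): centre (half-way up) of the lidded white denture cup, round, 68 mm across its lid, 65 mm high, 300 g, loose, standing on one end of the tier, 95 to 105 mm left or right of the tier's middle. Stays where it is. Its axes are parallel to the tier's
- tumbler_center (a point): centre (half-way up) of the blue ceramic tumbler, round, open at the top, 70 mm across, 75 mm high, 350 g, loose, standing on the other end of the tier from the denture cup, level with it to within 8 mm. Stays where it is. Its axes are parallel to the tier's
- file_center (a point): centre of the steel nail file with a black grip, 110 x 12 x 4 mm, lying flat on the tier behind the tumbler, its length (own y) along the row. Stays where it is
- bottle_center (a point): centre (half-way up) of the amber plastic pill bottle with white twist cap, standing upright on the counter, 75 mm high, 38 mm across (cap 40 mm, the top 20 mm), about 60 g, z up
- jar_center (a point): centre (half-way up) of the small round green-tinted glass jar with a flat aluminium lid, standing upright on the counter, 50 mm high, 50 mm across (lid 52 mm, the top 14 mm), about 140 g, z up
- tin_center (a point): centre (half-way up) of the flat round red lip-balm tin, lying on the counter, 18 mm high, 37 mm across, about 30 g, z up
- brush_center (a point): middle of the short green toothbrush lying flat on the counter, bristles up: 130 mm long along its x (white bristles at the +x end, 17 mm high), its handle 13 mm wide and 10 mm high where it is gripped; this point is half-way along and 5 mm above its underside, about 20 g
Things that resemble listed ones, but are neither listed nor needed, are in the scene too. Leave any brown look-alike of the part that bears bottle_center alone. Leave any yellow look-alike of the part that bears tumbler_center alone.

How it is judged:
By the outcome, as a careful person would: the job done as asked, in the order asked, and still so for the second after the job is handed in, with the robot touching nothing.
It also fails if it takes over 112 s, if anything falls off the work surface, if the arm or the gripper's body presses on something with over 40 N, if the wrist force passes 120 N, or if a joint passes its speed limit or range.

## Working session

There is one attempt and no reset: what is moved stays moved. The work goes in short steps, each a Python script; the robot and the scene stay as the last script left them, time stands still between calls to the robot, and variables do not carry over. Pictures are saved under pics/ and viewed, and the job is handed in when it is done.

```bash
mkdir -p pics; ls; python3 - <<'E'
from workcell import env
import cv2
s=env.read_state(); print(s)
for n in("side","top"):
    f=env.grab_frame(n); cv2.imwrite(f"pics/{n}0.png",f["image"]); print(n,{k:v for k,v in f.items() if k!="image"})
    for t in ["tier","cup_center","tumbler_center","file_center","bottle_center","jar_center","tin_center","brush_center"]:
        print(t,[(r["score"],[round(float(v),4) for v in r["xyz"]]) for r in env.search_frame(f,t)])
print(env.read_state()["clock"])
E
```

```text
pics
{'clock': 0.0, 'joint_positions': array([ 8.12231460e+01,  2.20898564e+01,  3.79185933e-01, -3.10655538e-02,
       -6.84121761e+01, -1.48170353e+01]), 'qvel': array([ 0.0259171 ,  0.08603101, -0.11636686,  0.07183415, -0.02969863,
       -0.01850241]), 'joint_torque': array([ 1.41386750e-03, -3.90666926e+01,  1.87402171e+01,  4.21988100e+00,
        1.10077046e-02, -1.85980939e-04]), 'position': array([0.24988134, 0.57219821, 0.22145972]), 'tool_rot': array([-8.98738546e+01,  3.51452169e-03,  1.56394654e+02]), 'force': array([ 0.58635168, -0.22365596, -0.13726101]), 'wrist_torque': array([0.00941714, 0.03212948, 0.04624853]), 'opening': 0.9997668742139664}
side {'fx': 429.3936945482355, 'fy': 429.3936945482355, 'cx': 325.29393108944265, 'cy': 205.4584322628281, 'position': array([0.48940027, 0.73058235, 1.02429965]), 'orientation': array([  37.82562233,    0.74893566, -174.53879613]), 'shot': 1}
tier [(0.83, [0.5184, 0.125, 0.0305])]
cup_center [(0.67, [0.5383, 0.0155, 0.0868])]
tumbler_center [(0.9, [0.5154, 0.1847, 0.0768]), (0.59, [0.4837, 0.3506, 0.0449])]
file_center [(0.6
[... 374 characters left out ...]
12884, 'cx': 323.003612001869, 'cy': 197.11213239610467, 'position': array([0.41827968, 0.01887986, 0.86815527]), 'orientation': array([ 10.36761528,  -2.16342553, -89.41863924]), 'shot': 2}
tier [(0.76, [0.5113, 0.0997, 0.0315])]
cup_center [(0.78, [0.5376, 0.0015, 0.0959])]
tumbler_center [(0.74, [0.4816, 0.37, 0.0439]), (0.59, [0.5185, 0.2033, 0.063])]
file_center [(0.63, [0.5862, 0.1973, 0.0313]), (0.5, [0.51, 0.0987, 0.0293])]
bottle_center [(0.89, [0.5873, -0.2083, 0.0725]), (0.89, [0.6783, -0.189, 0.0714])]
jar_center [(0.98, [0.5978, -0.3544, 0.0461])]
tin_center [(0.71, [0.4371, -0.1889, 0.0162]), (0.49, [0.5096, 0.0972, 0.0311])]
brush_center [(0.69, [0.4377, -0.3539, 0.0072])]
0.9
```

View pics/side0.png

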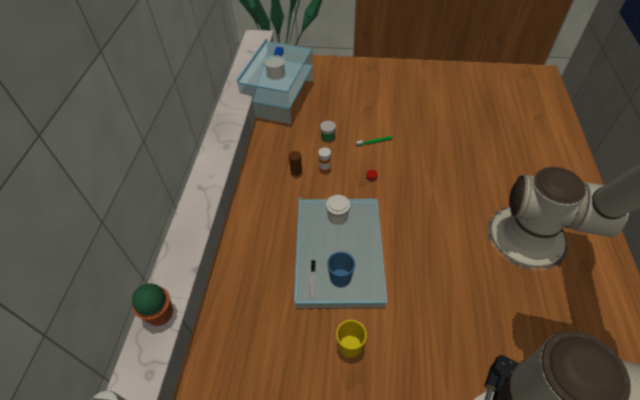

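View pics/top0.png

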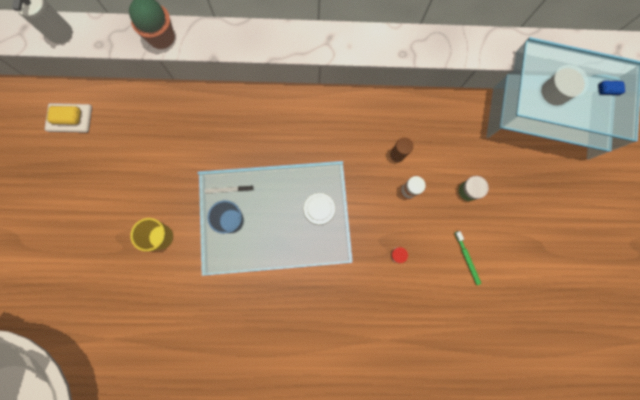

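```bash
cat > h.py <<'E'
import numpy as np, cv2
from scipy.spatial.transform import Rotation as R
from scipy.optimize import minimize
def proj(f,P):
    P=np.atleast_2d(P); Rm=R.from_euler('xyz',f["orientation"],degrees=True).as_matrix()
    c=(P-f["position"])@Rm
    return np.c_[f["fx"]*c[:,0]/-c[:,2]+f["cx"], f["fy"]*-c[:,1]/-c[:,2]+f["cy"]]
def unproj(f,uv,z):
    uv=np.atleast_2d(uv); Rm=R.from_euler('xyz',f["orientation"],degrees=True).as_matrix()
    d=np.c_[(uv[:,0]-f["cx"])/f["fx"],-(uv[:,1]-f["cy"])/f["fy"],-np.ones(len(uv))]@Rm.T
    return f["position"]+d*((z-f["position"][2])/d[:,2])[:,None]
S=8
a=np.linspace(0,2*np.pi,40,endpoint=False)
def cylpts(x,y,prof): # prof [(r,z)]
    return np.vstack([np.c_[x+r*np.cos(a),y+r*np.sin(a),0*a+z] for r,z in prof])
def boxpts(x,y,z,l,w,h,yaw):
    p=np.array([[i*l/2,j*w/2,k*h/2] for i in(-1,1) for j in(-1,1) for k in(-1,1)])
    return p@R.from_euler('z',yaw).as_matrix().T+[x,y,z]
def render(f,pts):
    m=np.zeros((400,640),np.uint8)
    hull=cv2.convexHull(((proj(f,pts)+0.5)*16-8).round().astype(np.int32))
    m=np.zeros((400*4,640*4),np.uint8)
    hull=cv2.convexHull(((proj(f,pts)+0.5)*4*16-8).round().astype(np.int32))
    cv2.fillConvexPoly(m,hull,1,shift=4)
    return cv2.resize(m.astype(np.float32),(640,400),interpolation=cv2.INTER_AREA)
def iou(A,m): 
    m=m.astype(np.float32); return np.minimum(A,m).sum()/np.maximum(A,m).sum()
def fit(fms,model,p0,step):
    c=lambda p:-sum(iou(render(f,model(p)),m) for f,m in fms)
    sx=np.vstack([p0]+[np.array(p0)+np.eye(len(p0))[i]*step[i] for i in range(len(p0))])
    r=minimize(c,p0,method='Nelder-Mead',options=dict(initial_simplex=sx,xatol=1e-4,fatol=1e-5))
    return r.x,-r.fun/len(fms)
T=.03
MODEL=dict(
 tier=(lambda p:boxpts(p[0],p[1],.015,.23,.33,.03,p[2]),[.512,.1,0.05],[.01,.01,.05]),
 cup_center=(lambda p:cylpts(*p,[(.034,T+.065),(.032,T)]),[.538,.0],[.01,.01]),
 tumbler_center=(lambda p:cylpts(*p,[(.035,T+.075),(.03,T)]),[.516,.2],[.01,.01]),
 file_center=(lambda p:boxpts(p[0],p[1],T+.002,.012,.11,.004,p[2]),[.586,.2,.05],[.01,.01,.05]),
 bottle_center=(lambda p:cylpts(*p,[(.02,.075),(.02,.055),(.019,.0)]),[.59,-.205],[.01,.01]),
 jar_center=(lambda p:cylpts(*p,[(.026,.05),(.026,.036),(.025,.0)]),[.6,-.35],[.01,.01]),
 tin_center=(lambda p:cylpts(*p,[(.0185,.018),(.0185,.0)]),[.44,-.185],[.01,.01]),
 brush_center=(lambda p:boxpts(p[0],p[1],.005,.13,.013,.01,p[2]),[.44,-.35,.4],[.01,.01,.1]),
)
E
python3 - <<'E'
from workcell import env
from h import *
import pickle
F={n:env.grab_frame(n) for n in("side","top")}
D={}
for t,(m,p0,st) in MODEL.items():
    fm={}
    for n,f in F.items():
        best=None
        for r in env.trace(f,t):
            s=iou(render(f,m(p0)),r["mask"])
            if s>.15 and (best is None or s>best[0]): best=(s,r)
        if best: fm[n]=(f,best[1]["mask"]); D[t,n]=best[1]
    for n in fm: print(t,n,*[np.round(v,4) for v in fit([fm[n]],m,p0,st)], int(fm[n][1].sum()))
    if len(fm)==2: print(t,"both",*[np.round(v,4) for v in fit(list(fm.values()),m,p0,st)])
pickle.dump((F,D),open("d0.pkl","wb"))
print(env.read_state()["clock"])
E
```

```text
tier side [0.5245 0.1002 0.0905] 0.8315 7869
tier top [0.5264 0.0976 0.0937] 0.8499 12995
tier both [0.5255 0.0986 0.0958] 0.8356
cup_center side [ 5.375e-01 -3.000e-04] 0.868 593
cup_center top [ 0.5365 -0.0013] 0.9465 837
cup_center both [ 0.5369 -0.0014] 0.9049
tumbler_center side [0.5144 0.1912] 0.8436 722
tumbler_center top [0.5145 0.1922] 0.9297 973
tumbler_center both [0.5144 0.1922] 0.8859
file_center side [0.585  0.2042 0.1065] 0.7844 151
bottle_center side [ 0.596 -0.213] 0.9212 280
bottle_center top [ 0.5941 -0.2153] 0.9205 392
bottle_center both [ 0.5953 -0.2155] 0.9026
jar_center top [ 0.5981 -0.3608] 0.9512 610
tin_center side [ 0.4413 -0.1889] 0.9061 134
tin_center top [ 0.4431 -0.1896] 0.8345 201
tin_center both [ 0.4419 -0.1888] 0.8628
brush_center side [ 0.4416 -0.3478  0.3337] 0.7486 146
brush_center top [ 0.4389 -0.3501  0.3397] 0.6619 283
brush_center both [ 0.4385 -0.3487  0.3421] 0.7016
1.8
```

```bash
python3 - <<'E'
from h import *
import pickle
F,D=pickle.load(open("d0.pkl","rb"))
def crop(n,u0,v0,u1,v1,k,polys,mask=None):
    im=F[n]["image"][v0:v1,u0:u1]; im=cv2.resize(im,None,fx=k,fy=k,interpolation=cv2.INTER_CUBIC)
    for P in polys:
        q=((proj(F[n],P)-[u0,v0]+.5)*k*16).astype(np.int32)
        cv2.polylines(im,[q],True,(0,0,255),1,cv2.LINE_AA,4)
    if mask is not None:
        cs,_=cv2.findContours(cv2.resize(mask[v0:v1,u0:u1].astype(np.uint8),None,fx=k,fy=k,interpolation=0),0,1); cv2.drawContours(im,cs,-1,(0,255,0),1)
    return im
def rect(x,y,z,yaw,hx=.115,hy=.165):
    return np.array([[i*hx,j*hy,0] for i,j in((-1,-1),(-1,1),(1,1),(1,-1))])@R.from_euler('z',yaw).as_matrix().T+[x,y,z]
def circ(x,y,r,z): return np.c_[x+r*np.cos(a),y+r*np.sin(a),0*a+z]
P=[rect(.5145,.0975,.03,.09),rect(.5145,.0975,.0,.09),circ(.537,-.001,.034,.095),circ(.5145,.192,.035,.105)]
cv2.imwrite("pics/t1.png",crop("top",190,150,360,285,4.7,P)); cv2.imwrite("pics/s1.png",crop("side",280,185,400,315,4.6,P))
E
```

```text
(no output)
```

View pics/t1.png

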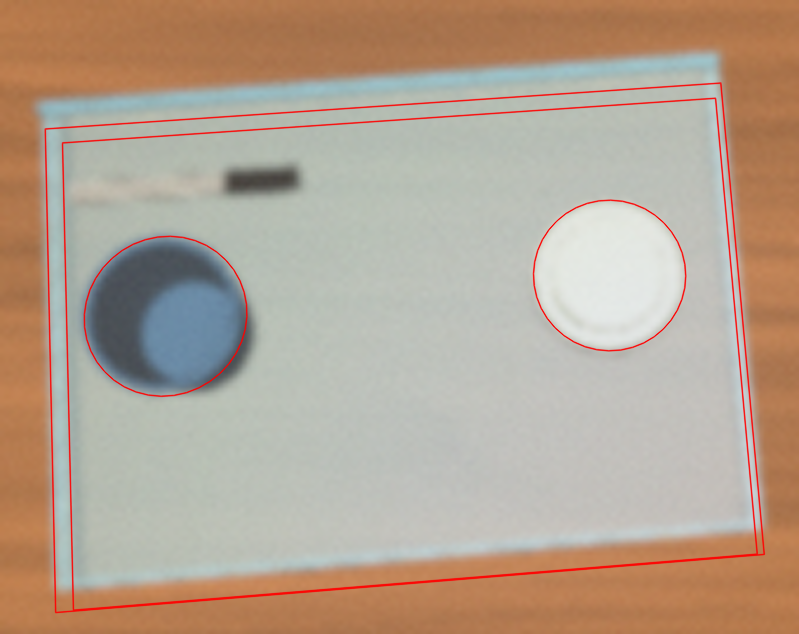

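View pics/s1.png

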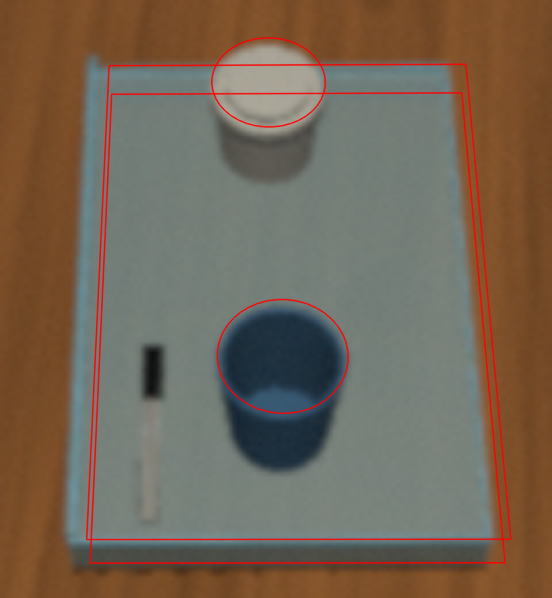

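```bash
python3 - <<'E'
from h import *
import pickle
F,D=pickle.load(open("d0.pkl","rb"))
def un(n,c,u0,v0,k,z): 
    return unproj(F[n],np.array(c)/k+[u0,v0]-.5,z)
t=lambda c,z:un("top",c,190,150,4.7,z)
s=lambda c,z:un("side",c,280,185,4.6,z)
print("front top cam",t([(57,590),(762,527)],.03))
print("back lip top",t([(37,102),(720,53)],.042))
print("side front",s([(452,66),(493,542)],.03)); print("side near edge",s([(68,542),(493,542)],.03))
print("lip side",s([(92,57),(67,540)],.042))
print("far edge side",s([(110,66),(452,66)],.03))
print("right edge top",t([(716,85),(762,527)],.03),"left", t([(40,125),(57,590)],.03))
print("file top",t([(68,190),(299,178)],.034),t([(226,180)],.034),"side",s([(153,346),(149,522)],.034))
E
```

```text
front top cam [[ 0.39512525  0.25137423  0.03      ]
 [ 0.42732165 -0.07638     0.03      ]]
back lip top [[ 0.62437256  0.27312753  0.042     ]
 [ 0.65556921 -0.05524049  0.042     ]]
side front [[ 0.42334904 -0.07460095  0.03      ]
 [ 0.39446178  0.2542427   0.03      ]]
side near edge [[0.62384394 0.27475561 0.03      ]
 [0.39446178 0.2542427  0.03      ]]
lip side [[ 0.65350963 -0.05278612  0.042     ]
 [ 0.62291769  0.27915812  0.042     ]]
far edge side [[ 0.64293604 -0.05592599  0.03      ]
 [ 0.42334904 -0.07460095  0.03      ]]
right edge top [[ 0.64258524 -0.05434307  0.03      ]
 [ 0.42732165 -0.07638     0.03      ]] left [[0.61591385 0.27457734 0.03      ]
 [0.39512525 0.25137423 0.03      ]]
file top [[0.58321025 0.2578439  0.034     ]
 [0.59108305 0.14793086 0.034     ]] [[0.58946622 0.18285971 0.034     ]] side [[0.59130081 0.15112527 0.034     ]
 [0.58099384 0.26103677 0.034     ]]
```

```bash
cat >> h.py <<'E'
def crop(f,u0,v0,u1,v1,k,polys=()):
    im=f["image"][v0:v1,u0:u1]; im=cv2.resize(im,None,fx=k,fy=k,interpolation=cv2.INTER_CUBIC)
    for P in polys:
        q=((proj(f,P)-[u0,v0]+.5)*k*16).astype(np.int32)
        cv2.polylines(im,[q],True,(0,0,255),1,cv2.LINE_AA,4)
    return im
def rect(x,y,z,yaw,hx=.115,hy=.165):
    return np.array([[i*hx,j*hy,0] for i,j in((-1,-1),(-1,1),(1,1),(1,-1))])@R.from_euler('z',yaw).as_matrix().T+[x,y,z]
def circ(x,y,r,z): return np.c_[x+r*np.cos(a),y+r*np.sin(a),0*a+z]
E
python3 - <<'E'
from h import *
import pickle
F,D=pickle.load(open("d0.pkl","rb"))
print("shelf",unproj(F["top"],[(503,130),(588,157)],0.1),unproj(F["top"],[(487,137),(588,157)],0.0))
P=[rect(.44,-.349,.01,.34,.065,.0065),circ(.595,-.215,.02,.075),circ(.598,-.361,.026,.05),circ(.442,-.1892,.0185,.018)]
cv2.imwrite("pics/t2.png",crop(F["top"],380,130,510,295,3.6,P)); cv2.imwrite("pics/s2.png",crop(F["side"],280,110,405,190,5,P))
E
```

```text
shelf [[ 0.7167484  -0.40517548  0.1       ]
 [ 0.65882941 -0.59097831  0.1       ]] [[ 0.73629925 -0.41840028  0.        ]
 [ 0.69014466 -0.67037088  0.        ]]
```

View pics/t2.png

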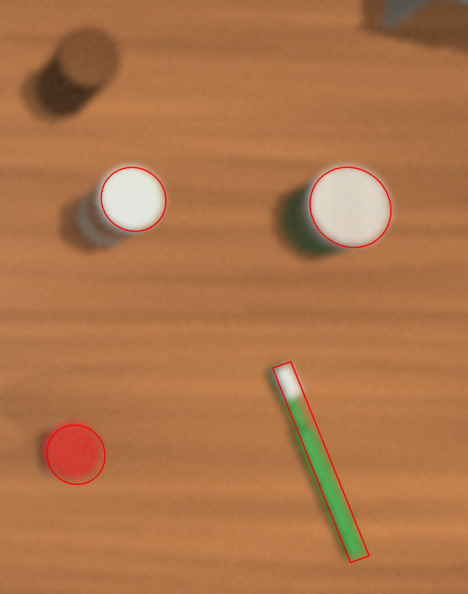

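View pics/s2.png

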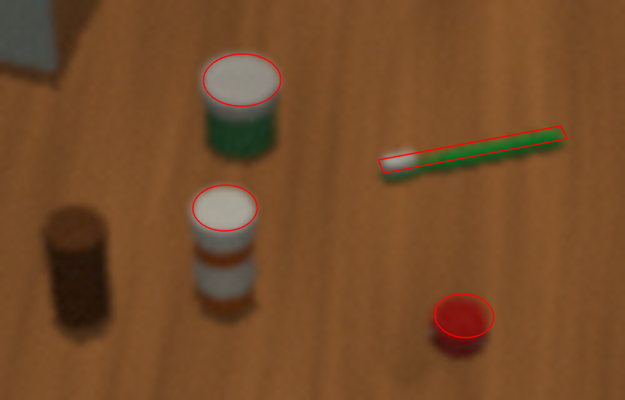

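```bash
cat >> h.py <<'E'
YAW=.095; ex=np.array([np.cos(YAW),np.sin(YAW)]); ey=np.array([-ex[1],ex[0]])
CUP=np.array([.537,-.001]); TUM=np.array([.5145,.192]); JT=(CUP+TUM)/2
BOT=np.array([.5952,-.2148]); JAR=np.array([.598,-.361]); TIN=np.array([.442,-.1892]); BR=np.array([.440,-.3475]); BRY=.34
BT=CUP+.071*ex; BRT=JT-.0825*ex
YD=np.degrees(YAW)
def ori(psi): return [-90,0,psi]
E
python3 - <<'E'
from workcell import env
from h import *
print(JT,BT,BRT)
for nm,p,z,ps in [("jar",JAR,.024,[0,180,-60,120]),("jarT",JT,.1,[YD-90,YD+90]),("tin",TIN,.003,[-60,120,YD-90,YD+90]),("bot",BOT,.04,[0,180]),("botT",BT,.1,[YD,YD+180]),("br",BR,.004,[np.degrees(BRY),np.degrees(BRY)-180]),("brT",BRT,.04,[YD-90,YD+90])]:
    for s in ps:
        for zz in (z,.25):
            q=env.inverse_kinematics([*p,zz],ori(s)); print(nm,round(s,1),zz,None if q is None else np.round(q))
print(env.read_state()["clock"])
E
```

```text
[0.52575 0.0955 ] [0.60767985 0.00573486] [0.443622   0.08767428]
jar 0 0.024 [-18.  39.  -1.  -0. -50. -72.]
jar 0 0.25 [-18.  29.  15.  -0. -76. -72.]
jar 180 0.024 [-18.  39.  -1.   0. -50. 108.]
jar 180 0.25 [-18.  29.  15.   0. -76. 108.]
jar -60 0.024 [ -18.   39.   -1.   -0.  -50. -132.]
jar -60 0.25 [ -18.   29.   15.   -0.  -76. -132.]
jar 120 0.024 [-18.  39.  -1.   0. -50.  48.]
jar 120 0.25 [-18.  29.  15.   0. -76.  48.]
jarT -84.6 0.1 [ 28.  20. -22.   0. -48. 158.]
jarT -84.6 0.25 [ 28.  12. -10.   0. -68. 158.]
jarT 95.4 0.1 [ 28.  20. -22.   0. -48. -22.]
jarT 95.4 0.25 [ 28.  12. -10.   0. -68. -22.]
tin -60 0.003 [  -4.   25.  -34.   -0.  -31. -146.]
tin -60 0.25 [  -4.    7.  -16.   -0.  -67. -146.]
tin 120 0.003 [ -4.  25. -34.   0. -31.  34.]
tin 120 0.25 [ -4.   7. -16.   0. -67.  34.]
tin -84.6 0.003 [  -4.   25.  -34.   -0.  -31. -171.]
tin -84.6 0.25 [  -4.    7.  -16.    0.  -67. -171.]
tin 95.4 0.003 [ -4.  25. -34.   0. -31.   9.]
tin 95.4 0.25 [ -4.   7. -16.   0. -67.   9.]
bot 0 0.04 [ -5.  33. -11.  -0. -47. -85.]
bot 0 0.25 [ -5.  22.   4.  -0. -72. -85.]
bot 180 0.04 [ -5.  33. -11.   0. -47.  95.]
bot 180 0.25 [ -5.  22.   4.   0. -72.  95.]
botT 5.4 0.1 [  16.   27.  -11.   -0.  -52. -100.]
botT 5.4 0.25 [  16.   19.    0.   -0.  -71. -100.]
botT 185.4 0.1 [ 16.  27. -11.   0. -52.  80.]
botT 185.4 0.25 [ 16.  19.   0.   0. -71.  80.]
br 19.5 0.004 [-22.  30. -23.  -0. -37. -49.]
br 19.5 0.25 [-22.  15.  -6.   0. -69. -49.]
br -160.5 0.004 [-22.  30. -23.   0. -37. 131.]
br -160.5 0.25 [-22.  15.  -6.   0. -69. 131.]
brT -84.6 0.04 [ 32.  19. -37.   0. -34. 154.]
brT -84.6 0.25 [ 32.   4. -20.   0. -67. 154.]
brT 95.4 0.04 [ 32.  19. -37.   0. -34. -26.]
brT 95.4 0.25 [ 32.   4. -20.   0. -67. -26.]
1.8
```

```bash
cat >> h.py <<'E'
def at(env,p,psi,rate=.1,fl=None,tol=.0006):
    p=np.array(p,float); hit=env.move_straight(p,ori(psi),rate=rate,force_limit=fl)
    if hit: return True
    for _ in range(2):
        e=p-env.read_state()["position"]
        if np.linalg.norm(e)<tol: break
        p2=p+e if _==0 else p2+e
        if env.move_straight(p2,None,rate=.03,force_limit=fl): return True
    return False
def st(env,l=""):
    s=env.read_state(); print(l,round(s["clock"],2),"pos",np.round(s["position"],4),"rot",np.round(s["tool_rot"],1),"F",np.round(s["force"],2),"open",round(s["opening"],3))
E
python3 - <<'E'
from workcell import env
from h import *
env.goto([*JAR,.16],ori(150)); st(env,"above")
h=at(env,[*JAR,.024],150,rate=.12,fl=15); st(env,h)
env.gripper_to(0.0,25); st(env,"grip")
h=env.move_straight([*JAR,.20],None,rate=.15); st(env,"up")
for n in("side","top"):
    f=env.grab_frame(n); cv2.imwrite(f"pics/{n}1.png",f["image"])
E
```

```text
above 5.28 pos [ 0.5985 -0.3603  0.1601] rot [-90.    0.  150.1] F [ 0.24  0.01 -0.42] open 1.003
False 7.06 pos [ 0.598  -0.361   0.0237] rot [-90.   0. 150.] F [0.39 0.86 1.1 ] open 0.999
grip 7.77 pos [ 0.598  -0.3609  0.0235] rot [-90.   0. 150.] F [ 0.93  0.32 -0.44] open 0.588
up 9.09 pos [ 0.5974 -0.3607  0.1986] rot [-9.0e+01 -1.0e-01  1.5e+02] F [-0.23  0.65 -0.83] open 0.584
```

View pics/side1.png

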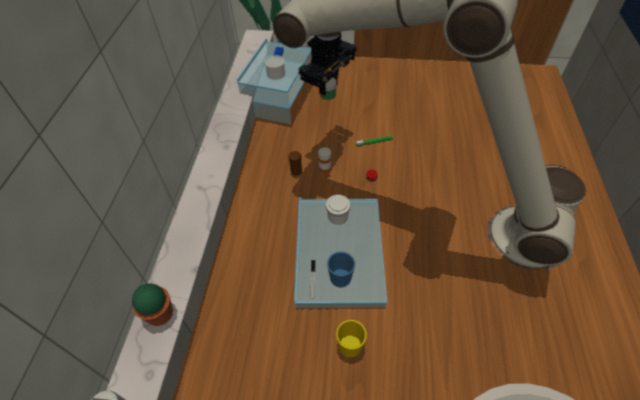

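The jar (green, at 328,92) is lifted in the gripper and the rest is undisturbed. Next I place it midway between the cup and the tumbler.

```bash
python3 - <<'E'
from workcell import env
from h import *
psi=YD+90
env.goto([*JT,.20],ori(psi)); st(env,"above")
at(env,[*JT,.075],psi,rate=.12)
h=at(env,[*JT,.0538],psi,rate=.04,fl=6); st(env,h)
env.gripper_to(.75); st(env,"rel")
env.move_straight([*JT,.19],None,rate=.15); st(env,"up")
env.goto([*TIN,.16],ori(psi)); st(env,"tin above")
f={n:env.grab_frame(n) for n in("side","top")}
for n in f: cv2.imwrite(f"pics/{n}2.png",f[n]["image"])
m=MODEL["jar_center"]
for n in f:
    for r in env.trace(f[n],"jar_center"):
        mm=lambda p:cylpts(*p,[(.026,.08),(.026,.066),(.025,.03)])
        print(n,r["score"],fit([(f[n],r["mask"])],mm,JT,[.01,.01]))
    for t in("cup_center","tumbler_center"):
      for r in env.trace(f[n],t)[:2]: print(n,t,r["score"],fit([(f[n],r["mask"])],MODEL[t][0],MODEL[t][1],[.01,.01]))
E
```

```text
above 10.88 pos [0.5261 0.0952 0.2   ] rot [-90.    0.   95.4] F [ 0.18  0.49 -1.17] open 0.585
True 12.86 pos [0.5251 0.0952 0.0534] rot [-89.9   0.1  95.4] F [-0.02  0.76  4.  ] open 0.588
rel 13.45 pos [0.5244 0.0949 0.0528] rot [-89.8   0.1  95.4] F [ 0.02 -0.49 -0.74] open 0.748
up 14.52 pos [0.525  0.0953 0.189 ] rot [-89.7   0.1  95.4] F [-0.74  0.1   0.87] open 0.75
tin above 15.66 pos [ 0.4427 -0.1888  0.1601] rot [-90.    0.   95.5] F [ 0.33 -0.22  0.13] open 0.752
side 0.97 (array([0.52340623, 0.0930802 ]), np.float64(0.9242230653762817))
side cup_center 0.91 (array([ 0.53702098, -0.00231534]), np.float64(0.8443426489830017))
side tumbler_center 0.85 (array([0.51449362, 0.19495041]), np.float64(0.9426437616348267))
side tumbler_center 0.61 (array([0.516, 0.2  ]), np.float64(0.0))
top tumbler_center 0.65 (array([0.51448787, 0.19371428]), np.float64(0.9414871335029602))
top tumbler_center 0.58 (array([0.516, 0.2  ]), np.float64(0.0))
```

View pics/top2.png

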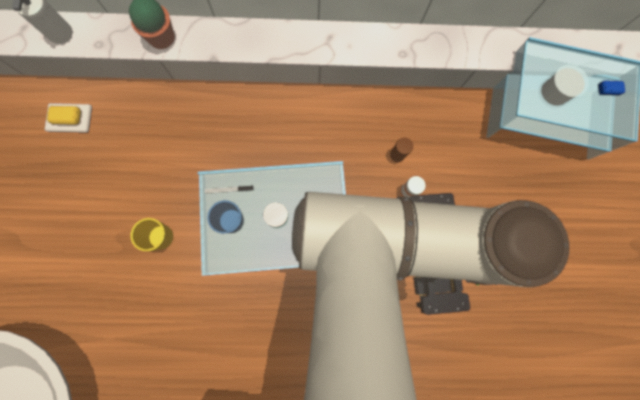

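```bash
python3 - <<'E'
from workcell import env
from h import *
psi=YD+90
h=at(env,[*TIN,.003],psi,rate=.1,fl=10); st(env,h)
env.gripper_to(0.0,12); st(env,"grip")
env.move_straight([*TIN,.18],None,rate=.15); st(env,"up")
env.goto([.45,-.42,.2],ori(psi))
f={n:env.grab_frame(n) for n in("side","top")}
for n in f: cv2.imwrite(f"pics/{n}3.png",f[n]["image"])
mm=lambda p:cylpts(*p,[(.026,.08),(.026,.066),(.025,.03)])
for n in f:
    for t in("jar_center","cup_center","tumbler_center"):
      for r in env.trace(f[n],t)[:2]: print(n,t,r["score"],fit([(f[n],r["mask"])],mm if t[0]=="j" else MODEL[t][0],JT if t[0]=="j" else MODEL[t][1],[.01,.01]))
P=[circ(*JT,.026,.08),circ(.5244,.0949,.026,.08),circ(.537,-.001,.034,.095),circ(.5145,.192,.035,.105)]
cv2.imwrite("pics/t3.png",crop(f["top"],190,150,360,285,4.7,P)); cv2.imwrite("pics/s3.png",crop(f["side"],280,185,400,315,4.6,P))
st(env)
E
```

```text
False 18.02 pos [ 0.4416 -0.1892  0.0027] rot [-90.    0.   95.4] F [ 0.86 -0.17  1.6 ] open 0.747
grip 18.64 pos [ 0.4416 -0.1892  0.0025] rot [-90.    0.   95.4] F [ 0.23  1.19 -0.09] open 0.415
up 19.98 pos [ 0.4413 -0.1891  0.1791] rot [-89.9  -0.   95.4] F [-0.1  -0.28  0.17] open 0.415
side jar_center 0.62 (array([0.52349104, 0.09322446]), np.float64(0.9449957609176636))
side cup_center 0.79 (array([ 0.53680399, -0.00141693]), np.float64(0.8363087177276611))
side cup_center 0.2 (array([0.538, 0.   ]), np.float64(0.0))
side tumbler_center 0.97 (array([0.516, 0.2  ]), np.float64(0.0))
side tumbler_center 0.59 (array([0.51479263, 0.1949221 ]), np.float64(0.9485224485397339))
top jar_center 0.58 (array([0.52373294, 0.09067989]), np.float64(0.9231413006782532))
top cup_center 0.61 (array([ 0.53585573, -0.00246604]), np.float64(0.9182623624801636))
top tumbler_center 0.8 (array([0.516, 0.2  ]), np.float64(0.0))
top tumbler_center 0.59 (array([0.51487275, 0.19323506]), np.float64(0.9333611726760864))
 21.3 pos [ 0.4503 -0.4193  0.2003] rot [-90.    0.   95.5] F [ 0.22 -0.56 -0.8 ] open 0.415
```

View pics/t3.png

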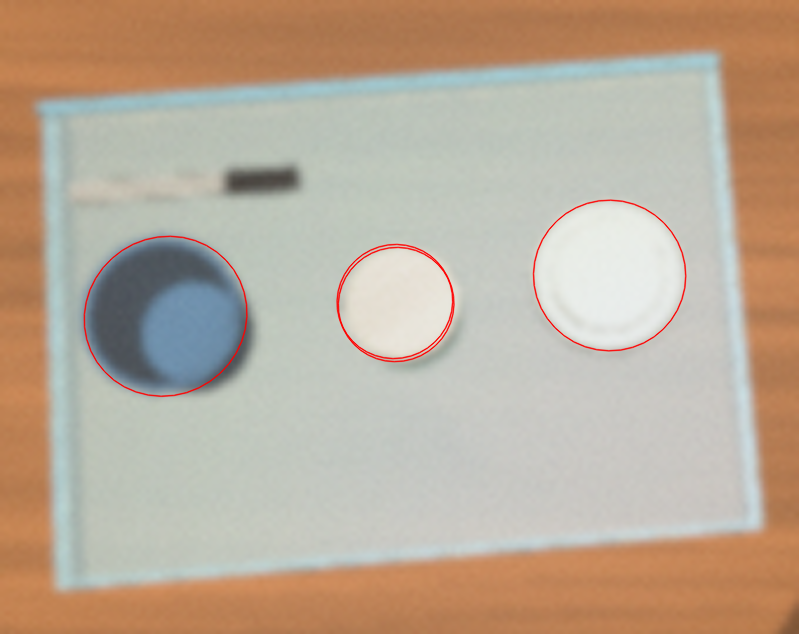

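View pics/side3.png

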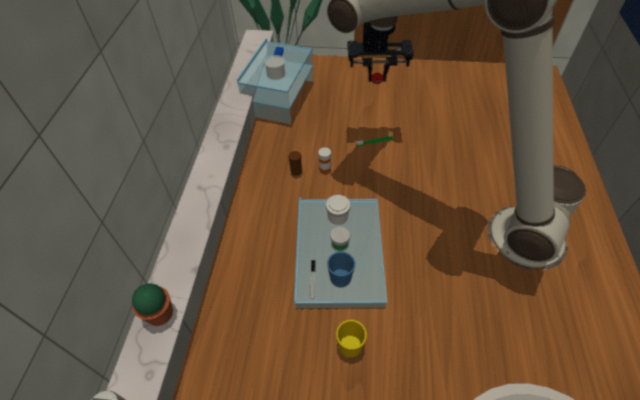

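```bash
cat >> h.py <<'E'
from scipy.ndimage import map_coordinates
def circfit(f,p0,r,z,rng=.006):
    im=cv2.GaussianBlur(f["image"].astype(np.float32),(0,0),.7)
    th=np.linspace(0,2*np.pi,180,endpoint=False)
    def samp(p,rr):
        q=proj(f,np.c_[p[0]+rr*np.cos(th),p[1]+rr*np.sin(th),0*th+z])
        return np.stack([map_coordinates(im[...,c],[q[:,1],q[:,0]],order=1) for c in range(3)],1)
    def cost(p): return -np.minimum(np.abs(samp(p,r+.002)-samp(p,r-.002)).sum(1),60).mean()
    g=[(cost(np.array(p0)+[i,j]),i,j) for i in np.arange(-rng,rng+1e-6,.001) for j in np.arange(-rng,rng+1e-6,.001)]
    b=min(g); q=minimize(cost,np.array(p0)+[b[1],b[2]],method='Nelder-Mead',options=dict(initial_simplex=np.array(p0)+[b[1],b[2]]+np.array([[0,0],[.001,0],[0,.001]])))
    return q.x,-q.fun
E
python3 - <<'E'
from h import *
import pickle
F,D=pickle.load(open("d0.pkl","rb"))
for n in F:
  for tag in "03":
    f=dict(F[n]); f["image"]=cv2.imread(f"pics/{n}{tag}.png")
    print(n,tag,"cup",circfit(f,CUP,.034,.095),"tum",circfit(f,TUM,.035,.105))
    if tag=="3": print("   jar",circfit(f,JT,.026,.08))
    else: print("   src jar",circfit(f,JAR,.026,.05),"bot",circfit(f,BOT,.02,.075),"tin",circfit(f,TIN,.0185,.018))
E
```

```text
side 0 cup (array([0.53704554, 0.0037743 ]), np.float64(58.12205505371094)) tum (array([0.51500537, 0.19693091]), np.float64(57.10691833496094))
   src jar (array([ 0.59867477, -0.36031545]), np.float64(58.305763244628906)) bot (array([ 0.5932, -0.2138]), np.float64(60.0)) tin (array([ 0.44378705, -0.18501528]), np.float64(31.142070770263672))
side 3 cup (array([0.53700065, 0.00396731]), np.float64(58.69881820678711)) tum (array([0.51473699, 0.19747096]), np.float64(54.526123046875))
   jar (array([0.52446868, 0.09362999]), np.float64(42.65809631347656))
top 0 cup (array([ 0.53669357, -0.0006506 ]), np.float64(58.045166015625)) tum (array([0.5135, 0.19  ]), np.float64(60.0))
   src jar (array([ 0.596, -0.363]), np.float64(60.0)) bot (array([ 0.5922, -0.2158]), np.float64(60.0)) tin (array([ 0.44406901, -0.18770247]), np.float64(51.16887664794922))
top 3 cup (array([ 0.53680661, -0.00065358]), np.float64(56.22886276245117)) tum (array([0.5135, 0.19  ]), np.float64(60.0))
   jar (array([0.52457686, 0.09196479]), np.float64(49.869380950927734))
```

```bash
sed -i 's/-np.minimum(np.abs(samp(p,r+.002)-samp(p,r-.002)).sum(1),60).mean()/-np.sqrt(np.abs(samp(p,r+.0012)-samp(p,r-.0012)).sum(1)).mean()/' h.py
python3 - <<'E'
from h import *
import pickle
F,D=pickle.load(open("d0.pkl","rb"))
pr=lambda t:(np.round(t[0],4),round(float(t[1]),2))
for n in F:
  for tag in "03":
    f=dict(F[n]); f["image"]=cv2.imread(f"pics/{n}{tag}.png")
    print(n,tag,"cup",pr(circfit(f,CUP,.034,.095)),pr(circfit(f,CUP,.033,.092)),"tum",pr(circfit(f,TUM,.035,.105)))
    if tag=="3": print("   jar",pr(circfit(f,JT,.026,.08)),pr(circfit(f,JT,.0255,.079)))
    else: print("   src jar",pr(circfit(f,JAR,.026,.05)),"bot",pr(circfit(f,BOT,.02,.075)),"tin",pr(circfit(f,TIN,.0185,.018)))
E
```

```text
side 0 cup (array([0.537 , 0.0049]), 7.07) (array([0.5371, 0.0028]), 7.09) tum (array([0.5145, 0.1977]), 6.62)
   src jar (array([ 0.5986, -0.3604]), 6.18) bot (array([ 0.5954, -0.2128]), 7.19) tin (array([ 0.4435, -0.1851]), 4.37)
side 3 cup (array([0.537 , 0.0048]), 7.21) (array([0.5371, 0.0028]), 7.24) tum (array([0.5145, 0.1982]), 6.47)
   jar (array([0.5242, 0.0941]), 5.54) (array([0.5241, 0.0938]), 5.61)
top 0 cup (array([ 0.5375, -0.0008]), 6.21) (array([ 0.5375, -0.0008]), 6.69) tum (array([0.5127, 0.1895]), 8.27)
   src jar (array([ 0.5988, -0.3607]), 9.5) bot (array([ 0.5953, -0.2141]), 10.37) tin (array([ 0.4442, -0.1874]), 5.67)
top 3 cup (array([ 0.5375, -0.0008]), 6.12) (array([ 0.5375, -0.0008]), 6.47) tum (array([0.5128, 0.1895]), 8.42)
   jar (array([0.5253, 0.0924]), 6.03) (array([0.5251, 0.0924]), 6.18)
```

```bash
python3 - <<'E'
from workcell import env
from h import *
psi=YD+90
p=[.5245,.0940]
env.goto([*p,.2],ori(psi))
at(env,[*p,.100],psi,rate=.12); st(env,"pre")
h=at(env,[*p,.0827],psi,rate=.03,fl=3,tol=.0004); st(env,h)
env.gripper_to(.6); st(env,"rel")
env.move_straight([*p,.2],None,rate=.12); st(env,"up")
env.goto([*BOT,.18],ori(180)); st(env,"bot above")
env.gripper_to(.8)
f={n:env.grab_frame(n) for n in("side","top")}
for n in f: cv2.imwrite(f"pics/{n}4.png",f[n]["image"])
cv2.imwrite("pics/t4.png",crop(f["top"],190,150,360,285,4.7)); cv2.imwrite("pics/s4.png",crop(f["side"],280,185,400,315,4.6))
for n in f:
  print(n,"tin",circfit(f[n],p,.0185,.098),"jar",circfit(f[n],p,.026,.08))
E
```

```text
pre 24.42 pos [0.524  0.094  0.0999] rot [-90.1  -0.   95.4] F [ 0.1   1.02 -0.78] open 0.417
True 24.98 pos [0.524  0.0938 0.0825] rot [-89.9   0.   95.5] F [-0.63  0.57  3.9 ] open 0.42
rel 25.59 pos [0.5234 0.0936 0.0819] rot [-89.8   0.   95.4] F [0.29 0.34 0.19] open 0.598
up 26.73 pos [0.5239 0.0938 0.1991] rot [-89.7   0.1  95.4] F [-0.1   0.03 -0.65] open 0.602
bot above 28.51 pos [ 0.5952 -0.2144  0.1798] rot [ -90.   -0. -180.] F [ 0.32 -0.4   0.3 ] open 0.602
side tin (array([0.52226748, 0.09849288]), np.float64(7.355734825134277)) jar (array([0.52392467, 0.09517483]), np.float64(5.733448505401611))
top tin (array([0.52178591, 0.09374553]), np.float64(9.479361534118652)) jar (array([0.51914694, 0.08912768]), np.float64(5.806734085083008))
```

View pics/t4.png

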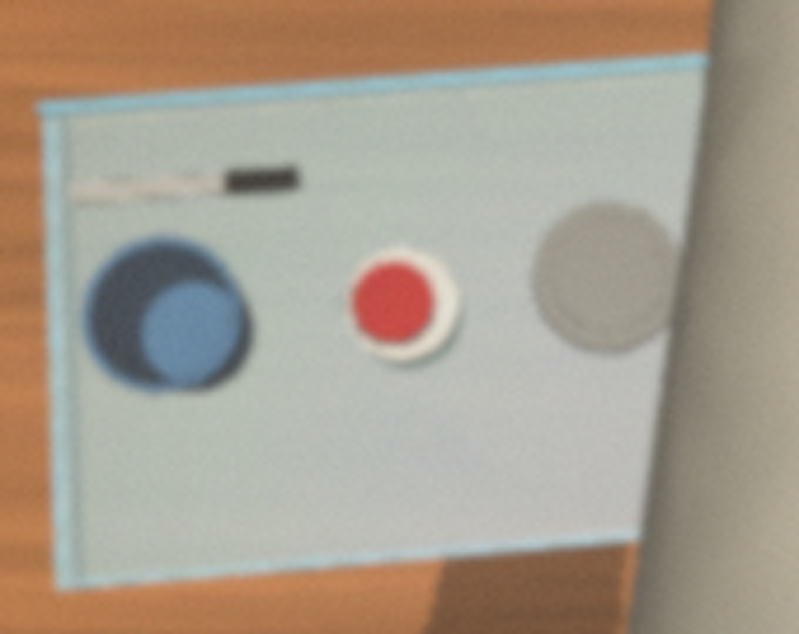

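View pics/s4.png

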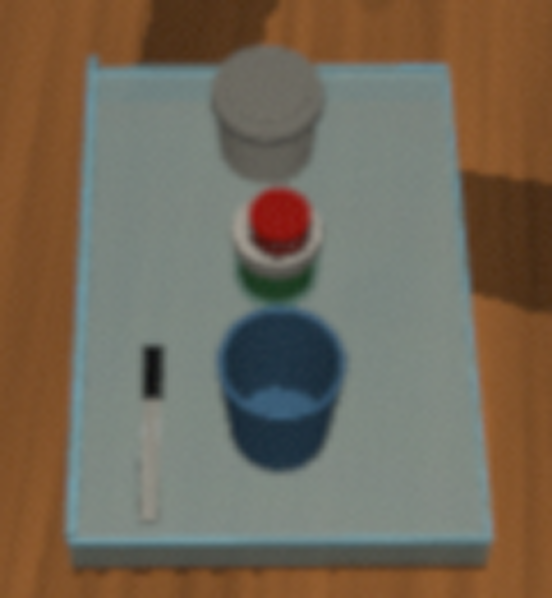

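```bash
python3 - <<'E'
from workcell import env
from h import *
h=at(env,[*BOT,.046],180,rate=.12,fl=10); st(env,h)
env.gripper_to(0.0,15); st(env,"grip"); z0=env.read_state()["position"][2]
env.move_straight([*BOT,.22],None,rate=.15); st(env,"up")
psi=YD+180
env.goto([*BT,.22],ori(psi))
at(env,[*BT,.100],psi,rate=.12); st(env,"pre")
h=at(env,[*BT,z0+.0302],psi,rate=.03,fl=3,tol=.0004); st(env,h)
env.gripper_to(.65); st(env,"rel")
env.move_straight([*BT,.22],None,rate=.12); st(env,"up")
bp=np.degrees(BRY)
env.goto([*BR,.16],ori(bp)); st(env,"br above"); env.gripper_to(.4)
f={n:env.grab_frame(n) for n in("side","top")}
for n in f: cv2.imwrite(f"pics/{n}5.png",f[n]["image"])
cv2.imwrite("pics/t5.png",crop(f["top"],190,150,360,285,4.7)); cv2.imwrite("pics/s5.png",crop(f["side"],280,185,400,315,4.6))
for n in f:
  print(n,"bot",circfit(f[n],BT,.02,.105),"tin",circfit(f[n],JT,.0185,.098),"jar",circfit(f[n],JT,.026,.08))
E
```

```text
False 31.02 pos [ 0.5952 -0.2148  0.0457] rot [ -90.    0. -180.] F [-0.93 -0.65 -0.37] open 0.796
grip 31.65 pos [ 0.5951 -0.2148  0.0455] rot [ -90.   -0. -180.] F [ 0.29 -0.58 -0.33] open 0.454
up 32.97 pos [ 0.5946 -0.2146  0.2188] rot [-9.0e+01 -1.0e-01  1.8e+02] F [-0.32 -0.3  -0.43] open 0.452
pre 35.5 pos [0.6076 0.0057 0.0996] rot [ -90.     0.  -174.6] F [-0.39  0.9  -1.1 ] open 0.448
True 36.28 pos [0.6074 0.0057 0.0754] rot [-9.000e+01 -1.000e-01 -1.745e+02] F [-0.28  0.78  4.3 ] open 0.453
rel 36.92 pos [0.6063 0.0055 0.0741] rot [ -90.    -0.2 -174.6] F [-0.44 -0.44  1.21] open 0.651
up 38.29 pos [0.6072 0.0057 0.219 ] rot [ -90.    -0.3 -174.6] F [ 0.02 -0.13 -0.26] open 0.648
br above 40.23 pos [ 0.4403 -0.3473  0.16  ] rot [-90.   -0.   19.5] F [-0.2   0.08 -0.07] open 0.65
side bot (array([0.607851  , 0.00757324]), np.float64(7.34894323348999)) tin (array([0.52229111, 0.09853268]), np.float64(7.337437152862549)) jar (array([0.52396766, 0.09521233]), np.float64(5.708139419555664))
top bot (array([0.60780926, 0.00578612]), np.float64(7.7650322914123535)) tin (array([0.52183184, 0.09375427]), np.float64(9.5996732711792)) jar (array([0.51913264, 0.08925971]), np.float64(5.822514057159424))
```

View pics/t5.png

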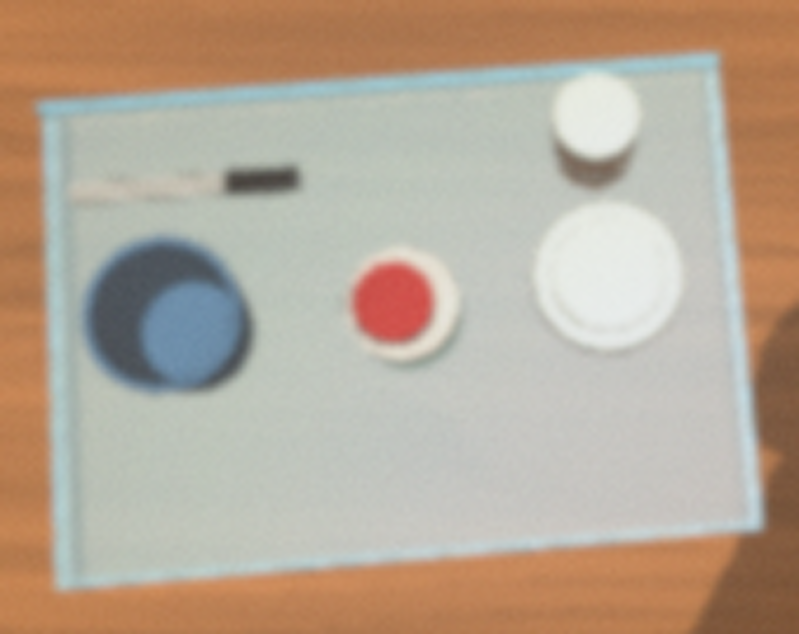

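View pics/side5.png

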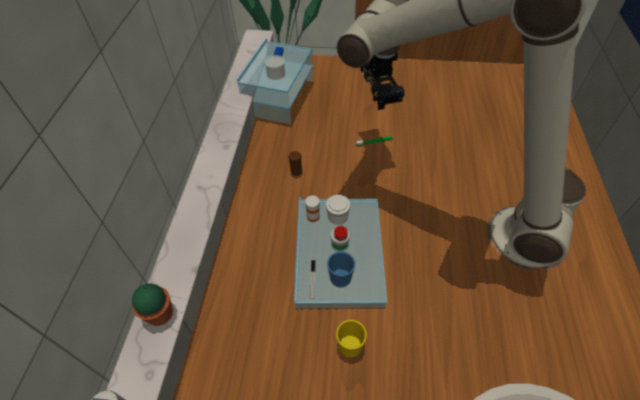

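```bash
python3 - <<'E'
from workcell import env
from h import *
bp=np.degrees(BRY)
h=at(env,[*BR,.004],bp,rate=.1,fl=8,tol=.0004); st(env,h)
env.gripper_to(0.0,12); st(env,"grip"); print(env.read_state()["position"][2])
env.move_straight([*BR,.2],None,rate=.15); st(env,"up")
f={n:env.grab_frame(n) for n in("side","top")}
for n in f: cv2.imwrite(f"pics/{n}6.png",f[n]["image"])
cv2.imwrite("pics/s6.png",crop(f["side"],320,40,440,160,5))
E
```

```text
False 43.23 pos [ 0.44   -0.3475  0.0038] rot [-90.   -0.   19.5] F [ 0.12  1.2  -0.8 ] open 0.403
grip 43.76 pos [ 0.4399 -0.3475  0.0037] rot [-90.    0.   19.5] F [ 0.36 -0.44 -0.71] open 0.147
0.003731041674916228
up 45.22 pos [ 0.4395 -0.3472  0.199 ] rot [-89.9   0.1  19.5] F [ 0.16 -0.21 -1.08] open 0.148
```

View pics/s6.png

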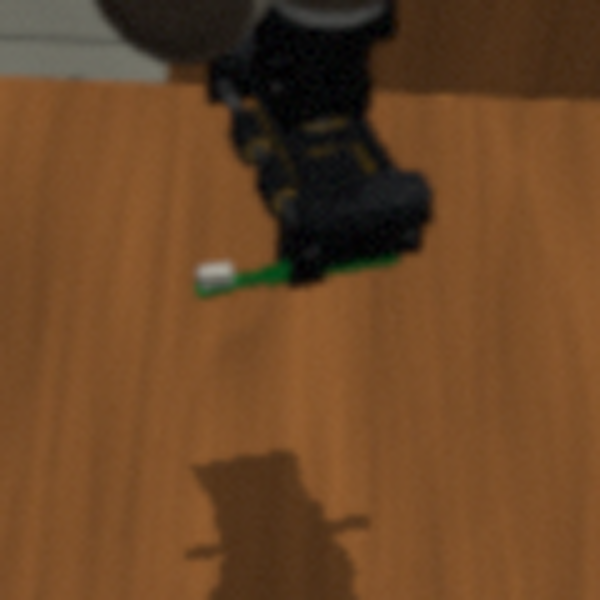

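```bash
python3 - <<'E'
from workcell import env
from h import *
psi=YD+90
p=np.array([.5245,.094])-.0825*ex
env.goto([*p,.2],ori(psi))
at(env,[*p,.06],psi,rate=.1); st(env,"pre")
h=at(env,[*p,.0342],psi,rate=.03,fl=3,tol=.0004); st(env,h)
env.gripper_to(.35); st(env,"rel")
env.move_straight([*p,.2],None,rate=.1); st(env,"up")
env.goto([.40,-.35,.25],ori(psi)); st(env)
f={n:env.grab_frame(n) for n in("side","top")}
import pickle; pickle.dump(f,open("f7.pkl","wb"))
for n in f: cv2.imwrite(f"pics/{n}7.png",f[n]["image"])
cv2.imwrite("pics/t7.png",crop(f["top"],190,150,360,285,4.7,[rect(.5255,.098,.03,YAW),rect(*p,.04,YAW,.0065,.065)])); cv2.imwrite("pics/s7.png",crop(f["side"],280,185,400,315,4.6))
for n in f:
  for r in env.trace(f[n],"brush_center"):
    m=lambda q:boxpts(q[0],q[1],.036,.013,.13,.012,q[2])
    print(n,r["score"],fit([(f[n],r["mask"])],m,[*p,YAW],[.005,.005,.05]))
  for t,mm in(("tin_center",[(.0185,.098),(.0185,.08)]),("bottle_center",[(.02,.105),(.02,.085),(.019,.03)]),("cup_center",[(.034,.095),(.032,.03)]),("tumbler_center",[(.035,.105),(.03,.03)])):
    for r in env.trace(f[n],t):
      p0={"t":JT,"b":BT,"c":CUP}[t[0]] if t[:2]!="tu" else TUM
      g=fit([(f[n],r["mask"])],lambda q:cylpts(*q,mm),p0,[.008,.008])
      if g[1]>.3: print(n,t,r["score"],g)
E
```

```text
pre 48.71 pos [0.4421 0.0861 0.0598] rot [-90.   -0.   95.4] F [ 0.18 -0.11 -1.84] open 0.149
False 49.7 pos [0.4425 0.0863 0.0343] rot [-90.   -0.   95.4] F [-1.34 -0.24 -0.34] open 0.144
rel 50.34 pos [0.4424 0.0862 0.0342] rot [-90.    0.   95.4] F [-0.51 -0.53 -0.47] open 0.343
up 52.15 pos [0.4421 0.086  0.1994] rot [-89.9   0.   95.4] F [ 0.05 -0.11  0.32] open 0.347
 53.77 pos [ 0.4004 -0.3493  0.2498] rot [-90.   -0.   95.5] F [1.08 0.82 0.4 ] open 0.353
side 0.76 (array([0.44050941, 0.08784583, 0.09386312]), np.float64(0.8329854011535645))
side tin_center 0.61 (array([0.52230729, 0.09408797]), np.float64(0.8125626444816589))
side bottle_center 0.8 (array([0.60735473, 0.00773102]), np.float64(0.9558135271072388))
side cup_center 0.88 (array([5.36807303e-01, 4.94697474e-04]), np.float64(0.8385388255119324))
side tumbler_center 0.78 (array([0.51350359, 0.19627508]), np.float64(0.9245283007621765))
top 0.55 (array([0.44088062, 0.08327082, 0.08679514]), np.float64(0.7641708850860596))
top tin_center 0.6 (array([0.52273383, 0.09340144]), np.float64(0.9099932312965393))
top tin_center 0.2 (array([0.51833578, 0.07777671]), np.float64(0.33100321888923645))
top bottle_center 0.81 (array([0.607474  , 0.00520864]), np.float64(0.8711274266242981))
top cup_center 0.81 (array([ 0.53643385, -0.00143739]), np.float64(0.9420649409294128))
```

View pics/t7.png

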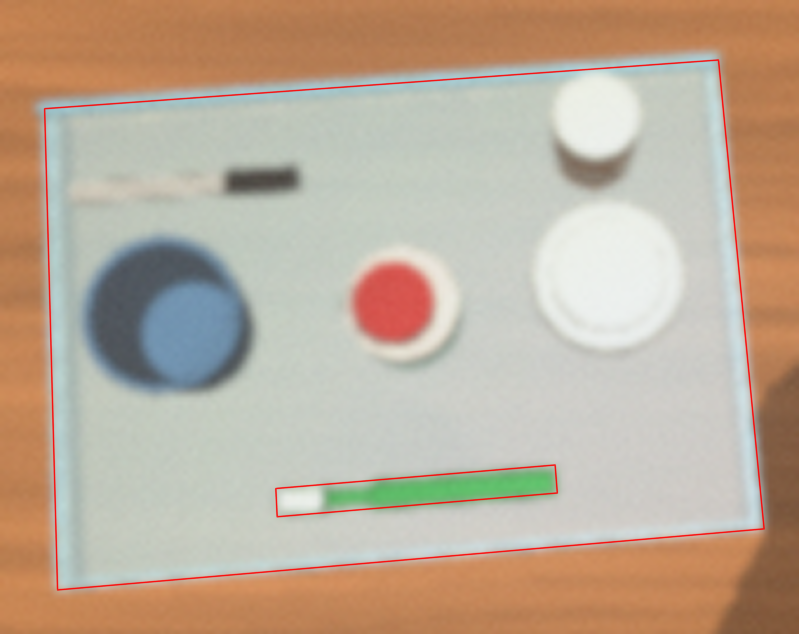

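View pics/s7.png

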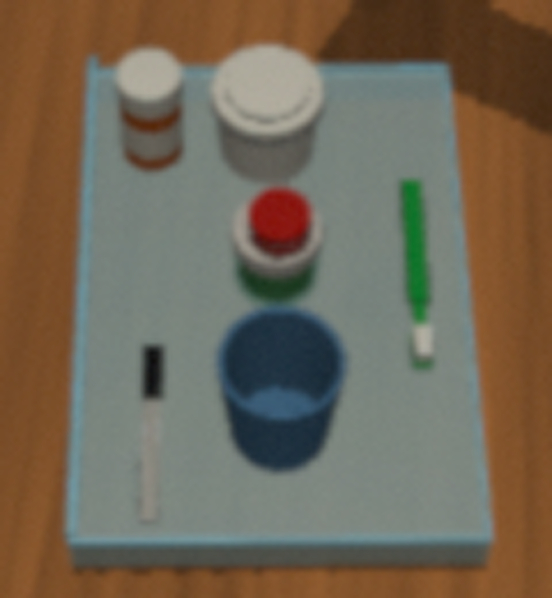

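```bash
python3 - <<'E'
from h import *
import pickle
f=pickle.load(open("f7.pkl","rb")); g=dict(f["top"]); g["image"]=cv2.imread("pics/top3.png")
P=[circ(.5245,.094,.026,.08),]
A=crop(g,255,195,300,240,8,P); B=crop(f["top"],255,195,300,240,8,P+[circ(.5245,.094,.0185,.098)])
P2=[circ(.537,-.001,.034,.095),circ(.5145,.192,.035,.105)]
C=crop(f["top"],200,185,250,240,7.2,P2)[:360,:360]; D=crop(f["top"],295,185,345,235,7.2,P2)[:360,:360]
C=cv2.resize(C,(360,360)) if C.shape[:2]!=(360,360) else C
o=np.vstack([np.hstack([A[:300,:360],B[:300,:360]]),np.hstack([C[:300],D[:300]])]); cv2.imwrite("pics/z1.png",o)
g=dict(f["side"]); g["image"]=cv2.imread("pics/side3.png")
A=crop(g,320,220,365,260,8,P); B=crop(f["side"],320,220,365,260,8,P+[circ(.5245,.094,.0185,.098)])
C=crop(f["side"],320,245,365,285,8,P2);D=crop(f["side"],315,190,360,230,8,P2)
cv2.imwrite("pics/z2.png",np.vstack([np.hstack([A,B])[:300],np.hstack([C,D])[:300]]))
E
```

```text
(no output)
```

View pics/z1.png

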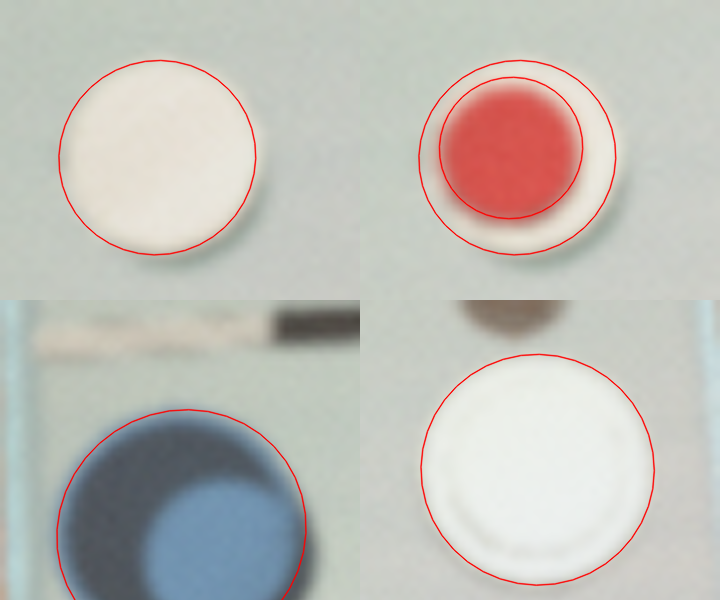

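View pics/z2.png

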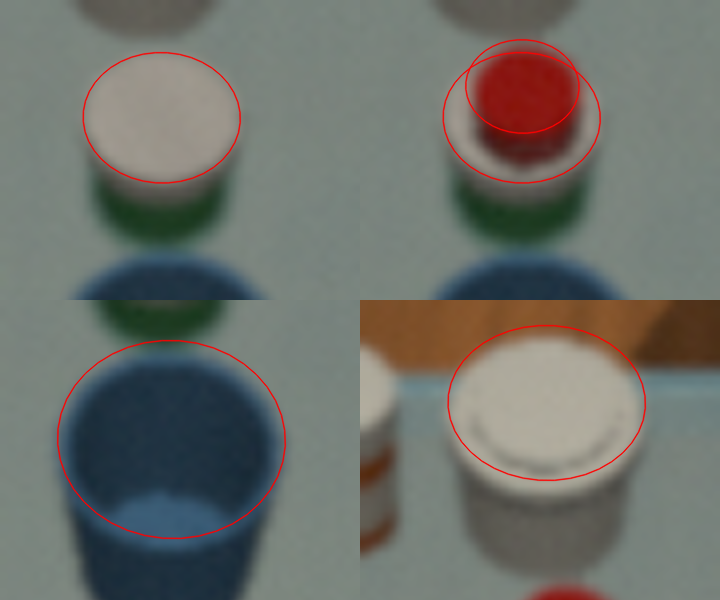

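```bash
python3 - <<'E'
from workcell import env
from h import *
env.dwell(.5); st(env); print(env.close_job())
E
```

```text
54.87 pos [ 0.4  -0.35  0.25] rot [-90.    0.   95.4] F [-0.11 -0.52  0.24] open 0.347
the job is handed in; nothing more can be done
None
```

I placed everything in the order you asked and handed the job in at about 55 s. The arm was parked clear of the scene and touching nothing.

What the last pictures showed, all on the tier:

| Item | Result |
|---|---|
| Jar | about 1.5 mm off the line between the denture cup and the tumbler, about 2 mm nearer the cup than midway |
| Red tin | flat on the jar's lid, about 2 mm forward of centre |
| Pill bottle | upright behind the denture cup, about 17 mm clear of it |
| Toothbrush | bristles up, within about 0.5° of parallel to the front edge, its middle opposite the jar, 50–52 mm clear |

- **Left where they were:** the denture cup, tumbler and nail file look unmoved in the before and after pictures. I did not touch the brown or yellow look-alikes.
- **Disagreements:** the two cameras differ by 2–4 mm on the tumbler's and cup's position. Taking the side camera alone, the jar would be up to 5 mm off midway; the top camera says about 1.5 mm. I think the side reading comes from rounded rims, and I did not move the jar again for so small a gap.
- **Other readings:** the detector's outlines also put the jar and tin a few mm differently, so I went by the circles overlaid on the pictures. In the last check the top camera's search did not match the tumbler, so I judged it by eye there.

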